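Shut the disc-ended stopcock under the sliding guard

ROBOT

A 6-joint arm with a two-finger parallel gripper is mounted at the origin on the work surface; the furniture and walls round the work are solid. World frame = base frame: x ahead of the robot, y to its left, z up, the work surface at z = 0. Lengths are in m, angles in degrees, forces in N, time in s.
With the tool pointing down it reaches from about 0.325 to 0.85 m from the base axis. Payload 15.5 kg.
Tool frame: the origin (TCP) lies at the very end of the fingers, on their centre line; the grasp point (between the pads) lies arm.grip_depth behind it (arm.grip_depth is the distance from the TCP to the grasp point, in m); z points along the fingers, y is the line along which they close (so a half turn about z gives the same grasp; the last joint's range is limited). The gripper opens to 91 mm and grips with 3 to 60 N. Pads are 32 mm wide; open, the fingers measure 118 mm over their backs; the gripper's body (76 mm by 178 mm) begins 60 mm behind the grasp point.
Start: joints at [-74.055, 28.281, 77.091, -0, 74.628, -5.472], TCP at [0.228, -0.582, 0.214] pointing down, gripper open.
Joint ranges: [-166.48, 166.48], [-47.26, 123.95], [12.59, 153.08], [-70.14, 250.14], [6.76, 159.57], [-176.63, 176.63]. Speed limits (degrees/s): [108.29, 108.29, 147.25, 172.46, 172.46, 172.46].

INTERFACE

Orientations are given as a 3x3 rotation matrix whose columns are the frame's x, y, z axes.
In Python, from rig import arm gives the robot as it stands. Calls block until the motion is done:
- arm.move_to(position, orientation): joint-space move of the TCP to a pose.
- arm.move_l(position, orientation=None, feed=0.15): straight line of the TCP; orientation=None keeps the orientation; feed is the mean speed in m/s.
- arm.move_joints(angles): joint-space move.
- arm.grip(opening): finger opening in m; the grip force is fixed at half the most; returns when the fingers have stopped.
- arm.sleep(seconds).
- arm.solve_ik(position, orientation): joint angles nearest the present ones, or None.
- arm.snapshot(name): name is "scene" or "top" or "wrist"; returns the picture (400x640x3 uint8, red, green, blue); there is no depth.
- arm.get_calibration(name): a dict with "intrinsics" (3x3 intrinsics, pixels), "cam_to_world" (4x4, takes a point from camera to world coordinates). Camera axes: x right, y down, z forward; pixel columns grow to the right and rows downward; lengths in m; the calibration is good to about 2 mm. The wrist camera is an equidistant fisheye: a pixel r from the principal point sees the ray r / f radians off the axis. A picture is of the moment at which its call begins: read the wrist's pose just before it. get_calibration takes no time and is no camera call; for the wrist camera it gives the pose at the moment of the call.
A pose or a line that the arm cannot do raises arm.Unreachable and nothing moves.
- arm.sign_off(): hands the job in; it is judged then, once.
Readings, each from a call of its own:
- arm.current_t(): time.
- arm.current_joint_positions(): joint angles.
- arm.current_dq(): joint speeds.
- arm.current_tau(): joint torques, N m.
- arm.current_ee_pos(): TCP position.
- arm.current_tool_rot(): TCP orientation.
- arm.current_force(): force on the tool from outside, world axes, zero at the start.
- arm.current_torque(): the same for the moment, N m.
- arm.current_width(): finger opening in m.
- arm.current_grasp_force(): force on a finger pad.
Only numpy, scipy, OpenCV 4.12 (cv2) and the standard library are available. Lean on these libraries where they do the work, as an engineer would, in place of code of your own. Each camera call takes 0.05 s, during which the arm holds its last target. There are 200 camera calls.

TASK

Slide the grey guard hood of the valve box all the way along its rails to uncover the two stopcocks, then push the lever with the round disc end round until it stands crosswise to the box, which shuts it. Leave the plain straight lever as it is and the hood open; push gently with the fingertips, pick nothing up, and do not disturb the bottles and the slide carton that stand around.

Things in the scene. Friction and masses are not known exactly. Their poses are not given: they have to be found in the camera images.
- valve_box: fixed base: aluminium plate 110 x 300 x 10 mm, origin at the centre of its underside on the table; x across, y along its length (rails run along y), z up; yaw -0.08 to 0.22 rad. The stopcocks stand on the +y half at x = 0, y = +20 mm and +95 mm, in either order; the opened hood parks over the -y half
- hood_end (a point): centre of the outer (+y) end face of the hood, 53 mm above the table; axes as valve_box. The hood is a grey tunnel 104 mm wide, 140 mm long (box y), top at 62 mm, side walls down to 14 mm; each end has only an upright flat apron from 44 to 62 mm above the table (full width), open below. Push this face along the box's -y; the levers pass under it
- hood (a joint): travel of the hood in m: 0 closed (it then spans y = +5 to +145 mm of valve_box and covers both stopcocks), 0.150 fully open against its stop (spans y = -145 to -5 mm). Starts between 0 and 0.03; about 1.5 N of friction plus 4 N per m/s, no spring
- disc_cock: fixed brass body (28 x 30 mm) of the stopcock to be shut; origin on its upright axis, 10 mm above the table; axes as valve_box. The brass reaches 20 mm above the table, a 16 mm neck 26 mm; lever above: hub 21 mm in diameter, arm 10 mm wide, ending in an upright round disc 26 mm in diameter, 14 mm high; it spans 27.5 to 41.5 mm above the table and reaches 44 mm from the axis
- disc_cock_tip (a point): centre of the disc at the end of that lever, at mid-height (34.5 mm above the table), 31 mm from the axis
- disc_cock_lever (a joint): angle of the disc-ended lever in rad: 0 open, the lever points along the box's +y; it grows clockwise seen from above to 1.57 shut, the lever pointing along the box's +x (crosswise); firm stop at 1.62. Starts between 0 and 0.2; about 0.06 N m of friction (2 N at the disc), stays where it is left
- plain_cock: fixed body of the other stopcock, to be left alone; origin likewise on its axis 10 mm above the table. Same brass body, hub and heights, but its lever is a plain straight bar 10 mm wide and 14 mm high that ends 44 mm from the axis
- plain_cock_lever (a joint): angle of the plain lever in rad, same sense; starts between 0 and 0.2 and must stay there
- blue_bottle: loose dropper bottle with a blue cap, 33 mm in diameter, 68 mm tall, origin at the centre of its underside; bystander on the robot's side of the box
- brown_bottle: loose dropper bottle of brown glass with a black cap, 35 mm in diameter, 74 mm tall, origin at the centre of its underside; bystander to the right (-y) of the box
- slide_carton: loose carton of glass slides, 62 x 84 x 32 mm, origin at the centre of its underside; bystander to the right (-y) of the box

How it is judged (in metres and radians):
On the way, in this order (a step that is already met when the one before it is completed fails the run):
1. the hood is slid aside (to within 12 mm of its stop) with the disc-ended lever still open (value of joint hood above 0.138 m and value of joint disc_cock_lever below 0.4 rad), for 0.2 s.
2. the disc-ended lever is pushed crosswise (value of joint disc_cock_lever above 1.4 rad), for 0.2 s.
At the end, for the whole second after the job is handed in: The hood stands within 12 mm of its open stop, the disc-ended lever is turned to 1.4 rad or more (crosswise, at most about 10 degrees short) and at rest, the plain lever is below 0.35 rad, and the two bottles and the carton are within 20 mm of where they stood (value of joint hood above 0.138 m and value of joint disc_cock_lever above 1.4 rad and velocity of joint disc_cock_lever below 0.05 rad/s and value of joint plain_cock_lever below 0.35 rad and distance of each of blue_bottle, brown_bottle, slide_carton from where it was at the start of the episode below 0.02 m); the robot touches nothing.
It fails at once if the plain lever is turned (0.35 rad or more) (value of joint plain_cock_lever above 0.35 rad).
It fails at once if a bystander is shoved or carried (20 mm) (distance of any of blue_bottle, brown_bottle, slide_carton from where it was at the start of the episode above 0.02 m).
It fails at once if a bystander is picked up (10 mm off the table) or knocked over (height (world z) of any of blue_bottle, brown_bottle, slide_carton above 0.01 m or angle between any of blue_bottle, brown_bottle's own z axis and vertical above 0.5 rad).
It fails at once if a lever or the hood is gripped or forced (over 40 N from the fingers) (contact force between the fingers and disc_cock above 40 N or contact force between the fingers and plain_cock above 40 N or contact force between the fingers and valve_box above 40 N).
It also fails if it takes over 51 s, if anything falls off the work surface, if the arm or the gripper's body presses on something with over 40 N, if the wrist force passes 120 N, or if a joint passes its speed limit or range.

## Working session

There is one attempt and no reset: what is moved stays moved. The work goes in short steps, each a Python script; the robot and the scene stay as the last script left them, time stands still between calls to the robot, and variables do not carry over. Pictures are saved under pics/ and viewed, at most 10 in all, crops included, and the job is handed in when it is done.

```bash
mkdir -p pics
python3 - <<'E'
from rig import arm
import cv2
import numpy as np
np.set_printoptions(precision=4,suppress=True)
for n in ("top","scene"):
    im=arm.snapshot(n); cv2.imwrite(f"pics/{n}0.png",im[...,::-1])
    c=arm.get_calibration(n); print(n,c["intrinsics"],c["cam_to_world"])
print(arm.grip_depth,arm.current_t(),arm.current_tool_rot())
E
```

```text
top [[376.9342   0.     319.4621]
 [  0.     376.9342 200.4503]
 [  0.       0.       1.    ]] [[-0.0102 -0.9873  0.1582  0.2572]
 [-0.9999  0.0083 -0.0129  0.1633]
 [ 0.0114 -0.1583 -0.9873  0.9347]
 [ 0.      0.      0.      1.    ]]
scene [[390.8618   0.     315.8489]
 [  0.     390.8618 194.5601]
 [  0.       0.       1.    ]] [[-0.5078 -0.3567  0.7841 -0.2515]
 [-0.8612  0.2328 -0.4519  0.5376]
 [-0.0213 -0.9048 -0.4254  0.4418]
 [ 0.      0.      0.      1.    ]]
0.0188 0.1 [[ 0.9309  0.3652 -0.0003]
 [ 0.3652 -0.9309  0.0011]
 [ 0.0001 -0.0011 -1.    ]]
```

View pics/top0.png

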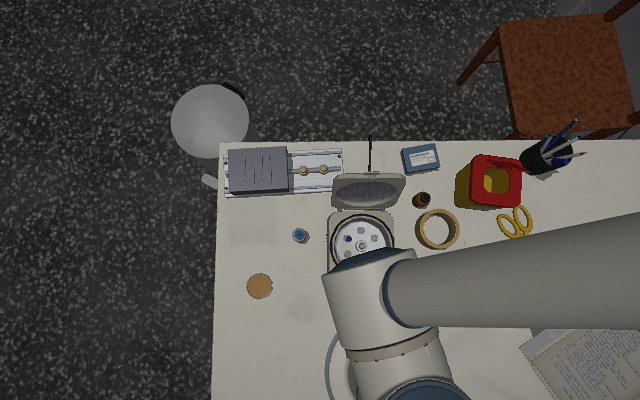

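View pics/scene0.png

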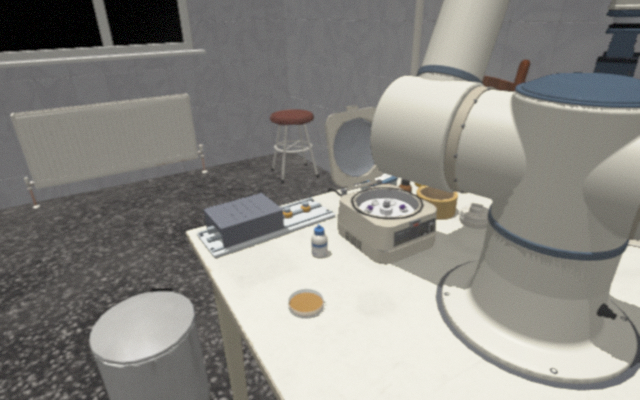

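```bash
python3 - <<'E'
import cv2
a=cv2.imread("pics/top0.png")[125:255,205:445]
cv2.imwrite("pics/topz.png",cv2.resize(a,None,fx=3.3,fy=3.3,interpolation=cv2.INTER_CUBIC))
E
cat > h.py <<'E'
from rig import arm
import numpy as np, cv2
np.set_printoptions(precision=4,suppress=True)
def ray(name,uv,z,cal=None):
    c=cal or arm.get_calibration(name);K=c["intrinsics"];T=c["cam_to_world"]
    x=(uv[0]-K[0,2])/K[0,0];y=(uv[1]-K[1,2])/K[1,1]
    d=np.array([x,y,1.])
    if name=="wrist":
        r=np.hypot(x,y);d=np.array([x/r*np.sin(r),y/r*np.sin(r),np.cos(r)])
    d=T[:3,:3]@d;o=T[:3,3]
    return o+d*(z-o[2])/d[2]
E
```

```text
(no output)
```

View pics/topz.png

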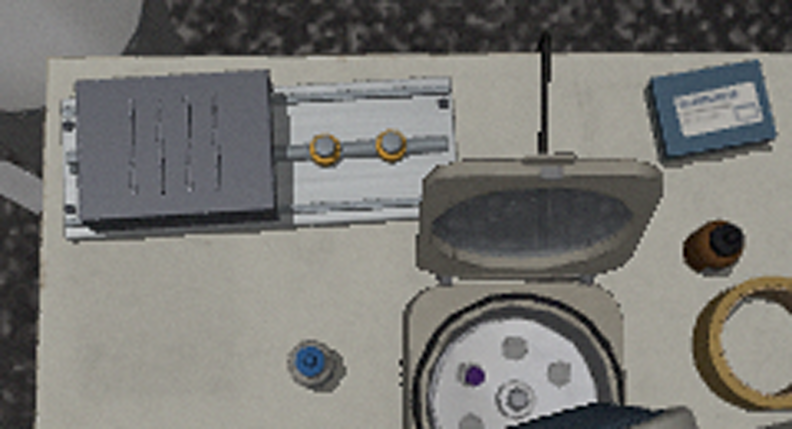

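Run:
```python
from h import *
f=lambda u,v,z:ray("top",(205+u/3.3,125+v/3.3),z)
print("hood top");P=[f(*p,.062) for p in [(78,81),(270,70),(275,208),(84,219)]]
for p in P: print(p)
L=[np.linalg.norm(P[i]-P[(i+1)%4]) for i in range(4)];print(L)
print("plate");
for p in [(64,100),(66,238),(453,92),(410,221)]: print(f(*p,.010))
for n,p,z in [("blue",(310,360),.068),("brown",(727,240),.074),("lidTL",(420,180),.25),("lid",(420,180),.2),("lidhinge",(420,275),.12),("fit1",(325,148),.03),("fit2",(391,145),.03)]: print(n,f(*p,z))
# scene view: end-face check, hood corners at scene pix
for p,z in [((207,213),.062),((270,197),.062),((283,208),.062),((220,222),.062)]: print(ray("scene",p,z))
```

```text
hood top
[0.5221 0.3677 0.062 ]
[0.5295 0.2288 0.062 ]
[0.4273 0.2249 0.062 ]
[0.4204 0.3607 0.062 ]
[np.float64(0.1390872002129738), np.float64(0.10220632106738187), np.float64(0.1359034990296891), np.float64(0.10192527398083871)]
plate
[0.5229 0.3902 0.01  ]
[0.4158 0.3855 0.01  ]
[0.5272 0.0921 0.01  ]
[0.4266 0.1266 0.01  ]
blue [0.3184 0.1999 0.068 ]
brown [ 0.3995 -0.0939  0.074 ]
lidTL [0.4061 0.1302 0.25  ]
lid [0.417  0.1278 0.2   ]
lidhinge [0.3701 0.1249 0.12  ]
fit1 [0.4788 0.19   0.03  ]
fit2 [0.4808 0.1408 0.03  ]
[0.4954 0.3723 0.062 ]
[0.4943 0.2279 0.062 ]
[0.4289 0.2273 0.062 ]
[0.4424 0.3614 0.062 ]
```

```bash
cat >> h.py <<'E'
yaw=0.05; C=np.array([.4769,.238])
s,c=np.sin(yaw),np.cos(yaw)
R=np.array([[-s,c,0],[c,s,0],[0,0,-1.]])
def W(x,y,z): return np.array([C[0]+c*x-s*y,C[1]+s*x+c*y,z])
E
python3 - <<'E'
from h import *
def tri(a,b):
    M=[];
    for n,uv in (("top",a),("scene",b)):
        p=ray(n,uv,0);o=arm.get_calibration(n)["cam_to_world"][:3,3];d=(p-o)/np.linalg.norm(p-o);M.append((o,d))
    A=sum(np.eye(3)-np.outer(d,d) for o,d in M);B=sum((np.eye(3)-np.outer(d,d))@o for o,d in M)
    X=np.linalg.solve(A,B);return X,[np.linalg.norm(np.cross(X-o,d)) for o,d in M]
print("lid top-left",tri((205+432/3.3,125+168/3.3),(329,116)))
print("lid bottom-left",tri((205+418/3.3,125+265/3.3),(332,185)))
R2=R@np.diag([-1,-1,1])
q0=arm.current_joint_positions()
for r in (R,R2):
  for p in (W(0,185,.45),W(0,185,.2),W(0,170,.05),W(0,10,.05)):
    print(p,arm.solve_ik(p,r))
for z in (.35,.4,.45,.5): print(arm.solve_ik(arm.current_ee_pos()*[1,1,0]+[0,0,z],arm.current_tool_rot()))
E
```

```text
lid top-left (array([0.4123, 0.1219, 0.2489]), [np.float64(0.0016034688397198865), np.float64(0.0016034688397200158)])
lid bottom-left (array([0.3806, 0.129 , 0.1095]), [np.float64(0.004018747822872183), np.float64(0.004018747822872271)])
[ -8.7692 185.0068   0.45  ] None
[ -8.7692 185.0068   0.2   ] None
[ -8.0196 170.0255   0.05  ] None
[-0.0229 10.2255  0.05  ] None
[ -8.7692 185.0068   0.45  ] None
[ -8.7692 185.0068   0.2   ] None
[ -8.0196 170.0255   0.05  ] None
[-0.0229 10.2255  0.05  ] None
[-74.0557  23.0399  64.7713  -0.0003  92.2533  -5.4728]
[-74.0557  22.0641  59.0389  -0.0003  98.9615  -5.4728]
[-74.0557  21.6532  52.5245  -0.0003 105.8868  -5.4729]
[-74.0557  21.8735  45.0468  -0.0003 113.1443  -5.4729]
```

```bash
sed -i 's/^def W(x,y,z):/def W(x,y,z):\n    x,y,z=x\/1e3,y\/1e3,z\/1e3\n   /' h.py
python3 - <<'E'
from h import *
R2=R@np.diag([-1,-1,1])
for r in (R,R2):
  for p in (W(0,185,420),W(0,172,50),W(0,10,50)): print(p,arm.solve_ik(p,r))
arm.grip(0.0)
p=arm.current_ee_pos(); p[2]=.42
arm.move_l(p,feed=.2)
arm.move_to(W(0,185,420),R)
print(arm.current_t(),arm.current_ee_pos(),arm.current_joint_positions(),arm.current_force(),arm.current_width())
cal=arm.get_calibration("wrist");im=arm.snapshot("wrist");cv2.imwrite("pics/w1.png",im[...,::-1])
np.savez("w1.npz",K=cal["intrinsics"],T=cal["cam_to_world"])
E
```

```text
[0.4677 0.4228 0.42  ] [ 36.6894  22.3691  55.6921  -0.     101.9389  33.8246]
[0.4683 0.4098 0.05  ] [35.6912 38.8465 86.5451 -0.     54.6084 32.8264]
[0.4764 0.248  0.05  ] [21.1277 33.9931 99.1102 -0.     46.8967 18.2629]
[0.4677 0.4228 0.42  ] [  36.6894   22.3691   55.6921   -0.      101.9389 -146.1754]
[0.4683 0.4098 0.05  ] [  35.6912   38.8465   86.5451   -0.       54.6084 -147.1736]
[0.4764 0.248  0.05  ] [  21.1277   33.9931   99.1102   -0.       46.8967 -161.7371]
6.2417 [0.4681 0.4223 0.42  ] [ 36.6358  22.3682  55.694   -0.0058 101.9384  33.8208] [ 0.8549 -0.3544 -0.4759] 0.0001481952869957865
```

View pics/w1.png

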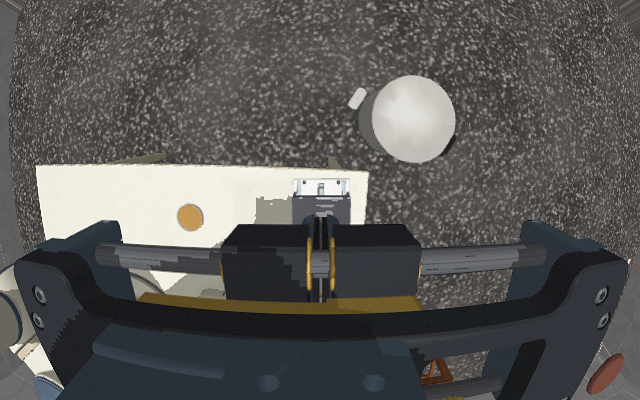

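The wrist view shows the plate end (corners about (294,180), (349,180)) and the hood's top outer edge near row 197, cols 293–351.

Run:
```python
from h import *
d=np.load("w1.npz");cal=dict(intrinsics=d["K"],cam_to_world=d["T"])
def B(p):
    q=p[:2]-C;return 1e3*np.array([c*q[0]+s*q[1],-s*q[0]+c*q[1]])
for uv,z in [((294,180),.01),((349,180),.01),((293,197),.062),((351,197),.062)]:
    p=ray("wrist",uv,z,cal);print(p,B(p))
arm.move_l(W(0,178,160),R,feed=.25); arm.move_l(W(0,178,51),feed=.12)
f0=arm.current_force();print(arm.current_t(),f0,B(arm.current_ee_pos()))
for y in range(174,120,-2):
    arm.move_l(W(0,y,51),feed=.05)
    f=arm.current_force()-f0
    if np.linalg.norm(f[:2])>1.0: break
print(y,f,B(arm.current_ee_pos()),arm.current_t())
```

```text
[0.4203 0.3864 0.01  ] [-49.0624 151.0902]
[0.525  0.3917 0.01  ] [ 55.6967 151.0726]
[0.4236 0.3652 0.062 ] [-46.9236 129.7422]
[0.5252 0.3703 0.062 ] [ 54.8749 129.7075]
8.5417 [ 0.2231  0.3868 -0.2341] [  0.4183 178.2677]
166 [ 0.9622 -0.3548  0.9726] [ -0.0043 165.8532] 9.7917
```

```bash
sed -i 's/C=np.array.*/C=np.array([.4800,.2390])/' h.py
cat >> h.py <<'E'
def B(p):
    q=p[:2]-C;return 1e3*np.array([c*q[0]+s*q[1],-s*q[0]+c*q[1]])
E
python3 - <<'E'
from h import *
fs=[]
for y in (150,140,120,100,80,60,40,28,22):
    arm.move_l(W(0,y,51),feed=.07); f=arm.current_force(); print(y,f)
    if np.linalg.norm(f)>15: break
for y in np.arange(20,-4,-1.5):
    arm.move_l(W(0,y,51),feed=.03); f=arm.current_force(); print(y,f,B(arm.current_ee_pos()))
    if f[1]>7: break
print(arm.current_t())
im=arm.snapshot("wrist");cv2.imwrite("pics/w2.png",im[...,::-1])
im=arm.snapshot("top");cv2.imwrite("pics/t2.png",cv2.resize(im[125:255,205:445,::-1],None,fx=3.3,fy=3.3,interpolation=cv2.INTER_CUBIC))
E
```

```text
150 [ 0.0603  0.1382 -0.3879]
140 [ 0.4753  0.9383 -0.8547]
120 [-0.2543  0.011  -0.024 ]
100 [ 0.603   0.3675 -0.1424]
80 [-1.1338 -0.4665  0.9145]
60 [ 0.2074  0.3146 -0.3956]
40 [ 0.1543  0.201  -0.5378]
28 [ 0.7777 -0.3472  0.0091]
22 [ 0.2414  0.4975 -0.7227]
20.0 [-0.664   0.1174  0.684 ] [-0.0159 19.9721]
18.5 [0.3485 0.2709 0.0145] [-0.0006 18.4175]
17.0 [-0.1649  0.2515 -0.3825] [ 0.0181 16.9287]
15.5 [-1.086   4.8729 -0.5678] [-0.0069 15.8155]
14.0 [-3.7351 18.3769 -2.0692] [ 0.0886 15.5826]
14.45
```

View pics/t2.png

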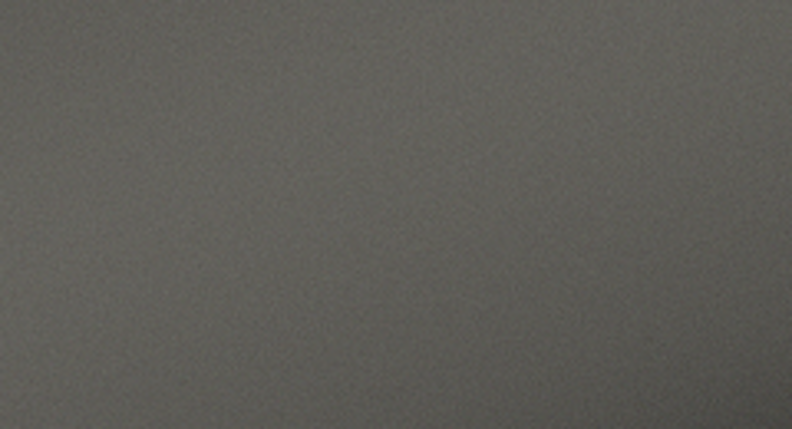

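Run:
```python
from h import *
arm.move_l(W(0,20,51),feed=.05)
arm.move_l(W(0,20,90),feed=.1)
arm.move_l(W(0,0,230),feed=.2)
cal=arm.get_calibration("wrist");im=arm.snapshot("wrist");cv2.imwrite("pics/w3.png",im[...,::-1])
np.savez("w3.npz",K=cal["intrinsics"],T=cal["cam_to_world"]);print(cal["cam_to_world"],arm.current_t())
```

```text
[[ 0.9987  0.0494  0.0112  0.4765]
 [ 0.0506 -0.97   -0.2379  0.3046]
 [-0.0009  0.2381 -0.9712  0.3992]
 [ 0.      0.      0.      1.    ]] 16.2667
```

View pics/w3.png

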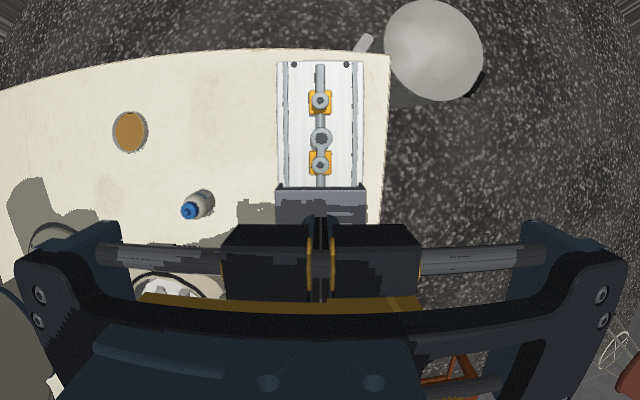

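The hood is open. The plain lever's hub is at (320,101), the disc lever's hub at (320,165), the disc at (321,138), and the hood's outer edge near row 187.

Run:
```python
from h import *
d=np.load("w3.npz");cal=dict(intrinsics=d["K"],cam_to_world=d["T"])
for n,uv,z in [("far hub",(320,101),.0415),("disc hub",(320,165),.0415),("disc",(321,138),.0415),("plate TL",(278,62),.01),("plate TR",(363,62),.01),("hood",(276,188),.062),("hoodR",(365,188),.062)]:
    p=ray("wrist",uv,z,cal);print(n,p,B(p))
im=cv2.imread("pics/w3.png")[50:200,260:380];cv2.imwrite("pics/w3z.png",cv2.resize(im,None,fx=4,fy=4,interpolation=cv2.INTER_CUBIC))
```

```text
far hub [0.4743 0.3351 0.0415] [-0.8922 96.2501]
disc hub [0.478  0.261  0.0415] [-0.8502 22.0464]
disc [0.4776 0.2924 0.0415] [ 0.2808 53.4402]
plate TL [0.4191 0.3863 0.01  ] [-53.4835 150.194 ]
plate TR [0.5252 0.3917 0.01  ] [ 52.7397 150.2618]
hood [0.4302 0.2354 0.062 ] [-49.9615  -1.0792]
hoodR [0.5295 0.2405 0.062 ] [49.4665 -0.9937]
```

View pics/w3z.png

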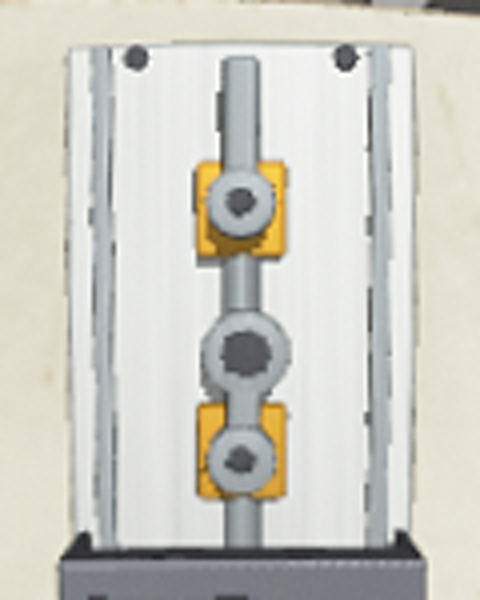

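Run:
```python
from h import *
from scipy.spatial.transform import Rotation as Ro
A=np.array([-.5,21.])
def pose(th,d,z):
    u=np.array([np.sin(th),np.cos(th)]);v=np.array([np.cos(th),-np.sin(th)])
    xy=A+31*u-d*v
    return W(*xy,z),Ro.from_euler("z",-th).as_matrix()@R
arm.move_l(*pose(0,40,110),feed=.2); arm.move_l(*pose(0,40,31),feed=.1)
arm.sleep(.2);f0=arm.current_force();print(arm.current_t(),f0)
arm.move_l(*pose(0,28,31),feed=.05)
for k,th in enumerate(np.r_[np.arange(.0,1.5,.1),np.arange(1.5,1.63,.02)]):
    p,r=pose(th,26.5,31)
    arm.move_l(p,r,feed=.04); f=arm.current_force()-f0
    if k%3==0 or th>1.45: print(round(th,2),f)
    if np.linalg.norm(f)>(7 if th>1.45 else 15): print("stop",th,f);break
print(arm.current_t())
p,r=pose(th,26.5+9,31);arm.move_l(p,feed=.08)
p[2]=.2;arm.move_l(p,feed=.2)
cal=arm.get_calibration("wrist");im=arm.snapshot("wrist");cv2.imwrite("pics/w4.png",im[...,::-1]);print(arm.current_t())
np.savez("w4.npz",K=cal["intrinsics"],T=cal["cam_to_world"])
```

```text
18.2417 [0.6752 0.026  0.4092]
0.0 [ 0.0373 -0.3112 -0.1718]
0.3 [-1.398  -0.1004 -0.0116]
0.6 [-1.0373  0.3247 -0.0623]
0.9 [-0.4847  0.8206 -0.5234]
1.2 [-0.9207 -0.09   -0.0251]
1.5 [-0.4786  0.3654 -0.0539]
1.52 [-0.6335  1.6893  0.0107]
1.54 [-2.5773  1.0176 -0.7315]
1.56 [-1.7599  0.9985 -0.5367]
1.58 [-1.686   1.3122  0.1192]
1.6 [-1.1952  0.5853  0.0296]
1.62 [-1.1075  1.1486  0.7   ]
24.1333
25.4333
```

View pics/w4.png

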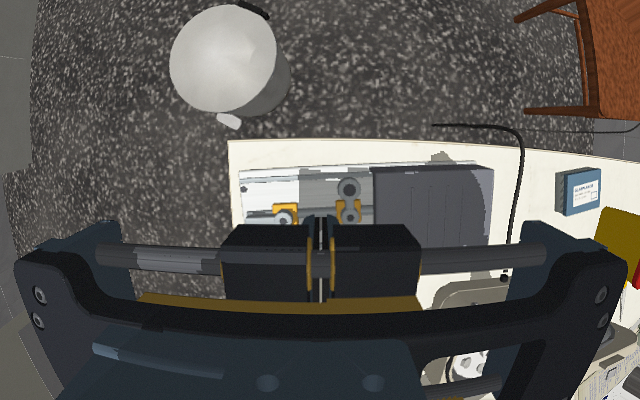

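The disc is at (349,187) and its hub at (348,212), so the lever looks crosswise. I'll check the angle and the hood edge (col 372).

Run:
```python
from h import *
d=np.load("w4.npz");cal=dict(intrinsics=d["K"],cam_to_world=d["T"])
h,t=[B(ray("wrist",uv,.0415,cal)) for uv in ((348,211.5),(349,187.5))]
print(h,t,np.linalg.norm(t-h),np.arctan2(*(t-h)))
for uv in ((371,170),(373,215)): print("hood",B(ray("wrist",uv,.062,cal)))
im=cv2.imread("pics/w4.png")[155:235,230:400];cv2.imwrite("pics/w4z.png",cv2.resize(im,None,fx=4,fy=4,interpolation=cv2.INTER_CUBIC))
```

```text
[ 5.7646 24.419 ] [32.622  22.5863] 26.919835180518945 1.638930196801602
hood [53.7277  1.4481]
hood [ 6.3946 -0.0806]
```

View pics/w4z.png

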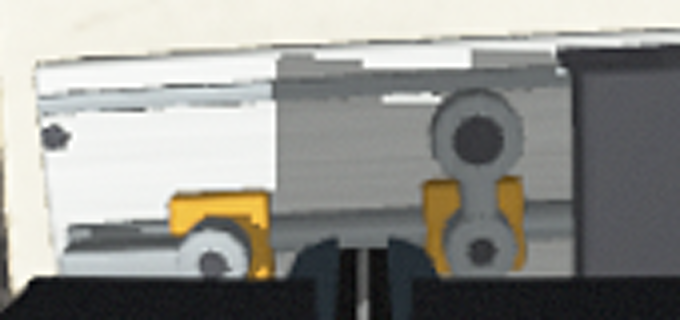

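```bash
python3 -c "
from rig import arm
print(arm.sign_off())"
```

```text
the job is handed in; nothing more can be done
None
```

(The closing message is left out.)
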